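# Load the casting tray under the curing lamp

### The arm

A 6-joint arm with a two-finger parallel gripper is mounted at the origin on the work surface. World frame = base frame: x ahead of the robot, y to its left, z up, the work surface at z = 0. Lengths are in m, angles in rad, forces in N, time in s.
With the tool pointing down it reaches from about 0.35 to 0.875 m from the base axis. Payload 4.2 kg.
Tool frame: the origin (TCP) lies midway between the tips of the shut fingers; the grasp point (between the pads) lies 19 mm behind it (r.tcp_to_grasp is the distance from the TCP to the grasp point, in m); z points along the fingers, y is the line along which they close (so a half turn about z gives the same grasp; the last joint's range is limited). The gripper opens to 85 mm and grips with 20 to 120 N. Pads are 22 mm wide; open, the fingers measure 114 mm over their backs; the gripper's body (76 mm by 85 mm) begins 54 mm behind the grasp point. The pads swing forward as they close: fully open they stand 13 mm farther back than shut.
Start: joints at [-0.951, 0.385, 0.008, 0, -1.194, -0.259], TCP at [0.221, -0.585, 0.231] pointing down, gripper open.
Joint ranges: [-3.14, 3.14], [-1.21, 2.06], [-1.07, 1.41], [-3.16, 2.05], [-2.99, -0.16], [-3.1, 3.1]. Speed limits (rad/s): [2.79, 2.79, 3.14, 3.14, 3.14, 3.14].

### API

Orientations are given as [roll, pitch, yaw] about the fixed x, y, z axes, in that order (R = Rz(yaw) Ry(pitch) Rx(roll)).
In Python, from plant import r gives the robot as it stands. The module is installed in compiled form; this text tells all that it offers.
- The arm moves only by the tool carry_out, never from a script. Its argument "rows" is a list of rows, each an object with "offset": the shift along the tool's x, y, z as a fraction of full scale, a list of three; "spin": the turn about the tool's z as a fraction of full scale. In form: [{"offset": [x, y, z], "spin": spin}, ...]. A call has 1 to 10 rows; each row is the pose to reach, as a shift and turn from the pose commanded when the call began, along the tool's axes at that moment; what a row does not reach only later rows make up. Full scale, the value 1, is 80 cm for a shift and pi/4 rad for a turn. A row lasts 1/8 s, in which the tool goes at most 62.5 mm and 10.7 degrees, less where a joint would pass 70% of its speed; a pose out of reach is approached as far as the arm can. A call with a number of a shift or a turn outside -1 to 1 is refused whole. A call with a gripper value outside its range is refused whole. "hand" is the gripper command: -1 is shut, 1 is fully open, values between are in proportion, set as the call begins (left out, the last holds). The fingers move at their own pace and stop on an object; "squeeze" is the grip in N (left out, the last holds). Time passes only in rows, so rows that repeat a pose let the fingers close. It gives the time, the measured TCP pose, the force, the opening and the grip force at its end, in the units of the state.
- r.get_state(): the state, without advancing time (a new reading comes with each control period).
- r.capture(name): name is "scene" or "top" or "wrist"; returns a dict with "img" (420x560x3 uint8, red, green, blue), "depth" (420x560 float32, m along the optical axis (not along the pixel's ray), 0 where there is no reading), "fx", "fy", "cx", "cy" (pixels), "D" ([k1, k2, p1, p2, k3] as OpenCV has them; the pictures are not rectified), "camera_from_world" (4x4, takes a point from world to camera coordinates); the wrist camera has in their place "mount" (4x4, takes a point from camera to tool coordinates, whose origin is the TCP and whose axes are the flange's). Camera axes: x right, y up, looking along -z (the intrinsics and any distortion apply to the point x, -y, -z); pixel columns grow to the right and rows downward; lengths in m; the calibration is good to about 2 mm. A picture is of the moment at which its call begins: read the wrist's pose just before it.
- r.finish_job(): hands the job in; it is judged then, once.
The state is a dict: "time_s": time; "joint_pos": joint angles; "qvel": joint speeds; "tau": joint torques, N m; "ee_pos": TCP position; "tcp_rot": TCP orientation; "wrist_force": force on the tool from outside, world axes, zero at the start; "moment": the same for the moment, N m; "grip_width": opening from 0.0 (shut) to 1.0 (fully open); "grasp_force": force on a finger pad.
Only numpy, scipy, OpenCV 4.12 (cv2) and the standard library are available. Lean on these libraries where they do the work, as an engineer would, in place of code of your own. Each camera call takes 0.05 s, during which the arm holds its last target. There are 200 camera calls.

### The job

Slide the wooden casting tray, nose first, into the low tunnel under the curing lamp and push it home until its nose presses the small spring plunger hidden at the back of the tunnel, so that the plunger stays pressed when you let go. Press gently: stop when you feel the plunger resist by some 6 to 8 N on top of the tray's own drag, for ramming it breaks the switch. Leave the tray flat and do not shift the bottle, the jar or the pot.

Things in the scene. Friction and masses are not known exactly. Their poses are not given: they have to be found in the camera images.
- lamp: Curing lamp fixed to the bench: white box 140 mm square, top at 84 mm (fins to 94), over a tunnel along its own x axis; origin at bench level under the box's centre. The tray goes in from x = -70 mm towards +x. The tunnel is 74 mm wide, 22 mm high, centred on y = 0; its floor is the bench, a rear plate closes it at x = 70 mm.
- mouth (a point): Centre of the tunnel's mouth, 11 mm above the bench; axes as the lamp's (x into the tunnel). Two steel guides, 14 mm high and 8 mm thick, flare outwards from the mouth to about 118 mm apart 65 mm in front of it.
- leaf_place (a point): Tip of the spring leaf in the tunnel's +y side, 35 mm inside the mouth; it stands 7 mm into the channel. The tray's nose meets it 15 to 35 mm inside the mouth; past it the tray slides with a drag of about 5 to 13 N, drifting slowly by a few N, which also keeps it from creeping back.
- tray_tab (a point): Centre of the upright wooden tab at the tray's tail, 35 mm above the underside; x axis points to the nose, z up. Tab: 16 mm long (x), 40 mm wide (y), from 10 to 60 mm above the underside. Tray: loose board 180 x 70 x 10 mm, 0.25 to 0.45 kg, flat on the bench, can be dragged by the tab. The tail edge is 14 mm behind this point, the nose 166 mm ahead.
- tray_nose (a point): Middle of the tray's front edge, 5 mm above its underside; axes as for the tab. The low white casting with three round cells starts 8 mm behind it, is 120 mm long and makes the tray 18 mm high.
- tunnel_back (a point): Middle of the rear plate's inner face, 140 mm behind the mouth, 11 mm up. Before it stands the hidden spring plunger, 36 mm wide, travel 8 mm. Its face, when out, was set by the last user 90 to 120 mm inside the mouth (unknown where): feel for it. Its spring adds 3 N per mm to the tray's drag. 2.5 to 14 N on the plunger (1 to 4.5 mm) is good; over 15.5 N harms it.
- tray: The same tray; origin at the centre of its underside, x axis towards the nose.
- spray: White plastic bottle, 60 mm across, 160 mm high, a bystander; origin at its underside.
- jar: Jar with white lid, 64 mm across, 80 mm high, a bystander; origin at its underside.
- pot: White open mixing pot, 80 mm across, 85 mm high, a bystander; origin at its underside.
There are look-alikes about, which are no part of the job. Leave any orange or turquoise look-alike of the tray alone.

How it is judged:
By the outcome, as a careful person would: the job done as asked, in the order asked, and still so for the second after the job is handed in, with the robot touching nothing.
It also fails if it takes over 72 s, if anything falls off the work surface, if the arm or the gripper's body presses on something with over 40 N, if the wrist force passes 120 N, or if a joint passes its speed limit or range.

## Working session

There is one attempt and no reset: what is moved stays moved. The work goes in short steps, Python scripts to look and compute and a tool call to move; the robot and the scene stay as the last step left them, time stands still between calls to the robot, and variables do not carry over. Pictures are saved under pics/ and viewed, at most 10 in all, crops included, and the job is handed in when it is done.

Besides the shell and the picture viewer there is one more tool, called after "Emit:" in YAML: its name, and indented under it one key for each argument. carry_out: Moves the arm, as the interface text tells. Its arguments: {"type":"object","properties":{"rows":{"type":"array"},"hand":{"type":"number"},"squeeze":{"type":"number"}},"required":["rows"]}

```bash
mkdir -p pics
cat > h.py <<'E'
import numpy as np, cv2
from plant import r
def shot(n,f):
    c=r.capture(n); cv2.imwrite(f'pics/{f}.png',c['img'][:,:,::-1]); np.savez(f'pics/{f}.npz',**c); return c
def load(f): return dict(np.load(f'pics/{f}.npz'))
def ray(c,uv,cfw=None):
    K=np.array([[c['fx'],0,c['cx']],[0,c['fy'],c['cy']],[0,0,1.]])
    p=cv2.undistortPoints(np.array(uv,float).reshape(-1,1,2),K,np.array(c['D'],float))[:,0]
    T=np.linalg.inv(c['camera_from_world'] if cfw is None else cfw)
    d=np.c_[p[:,0],-p[:,1],-np.ones(len(p))]
    return T[:3,3],d@T[:3,:3].T,T
def plane(c,uv,z,cfw=None):
    o,d,_=ray(c,uv,cfw); return o+d*((z-o[2])/d[:,2])[:,None]
def bydepth(c,uv):
    o,d,_=ray(c,uv); z=np.array([c['depth'][int(v),int(u)] for u,v in uv]); return o+d*z[:,None]
E
python3 - <<'E'
from h import *
s=r.get_state()
for k in s: print(k,np.round(s[k],3))
print(r.tcp_to_grasp)
for n in('scene','top'):
    c=shot(n,n+'0'); print(n,np.round(np.linalg.inv(c['camera_from_world']),3).tolist(),c['fx'],c['D'])
E
```

```text
time_s 0.0
joint_pos [-0.951  0.386  0.007 -0.    -1.194 -0.259]
qvel [-0.001 -0.001 -0.002 -0.     0.001  0.   ]
tau [ 1.0000e-03 -3.9229e+01  1.8841e+01  4.1860e+00 -5.0000e-03  0.0000e+00]
ee_pos [ 0.22  -0.584  0.23 ]
tcp_rot [ 3.139 -0.    -2.781]
wrist_force [ 0.492  0.089 -0.139]
moment [0.052 0.002 0.02 ]
grasp_force 0.0
grip_width 0.998
0.0187
scene [[0.578, -0.682, 0.448, 1.217], [0.816, 0.479, -0.324, -0.579], [0.006, 0.553, 0.833, 1.275], [0.0, 0.0, 0.0, 1.0]] 526.7371217477456 [-0.08578307  0.          0.          0.          0.        ]
top [[0.025, 0.988, -0.149, 0.371], [-1.0, 0.024, -0.005, -0.083], [-0.001, 0.149, 0.989, 1.232], [0.0, 0.0, 0.0, 1.0]] 504.88271665813966 [-0.01443907  0.          0.          0.          0.        ]
```

View pics/top0.png

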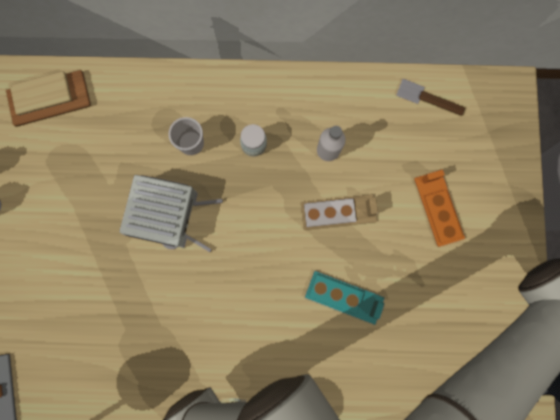

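View pics/scene0.png

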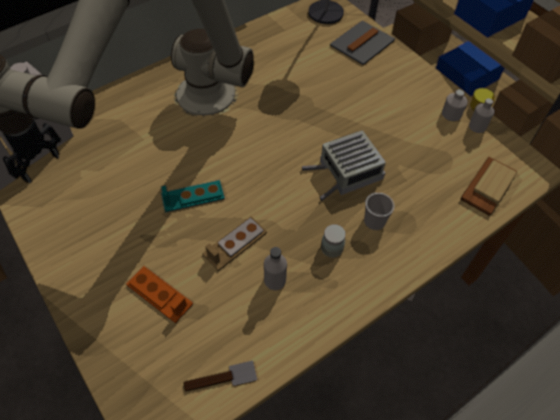

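The top view shows three trays:
- **Wooden tray:** white casting at about (330,212), tab at (367,206), nose to the left.
- **Orange look-alike:** (440,210).
- **Turquoise look-alike:** (345,297).

Only the first fits the description (wood with a white casting). The lamp is at (158,210). Its guides at (205,203) and (197,242) put the mouth on the image-right side, facing the tray. I'll confirm this in a crop and measure.

Run:
```python
from h import *
c=load('top0'); im=c['img']
cv2.imwrite('pics/crop0.png',cv2.resize(im[160:270,110:390][:,:,::-1],None,fx=2.8,fy=2.8,interpolation=cv2.INTER_CUBIC))
H,W=im.shape[:2]
v,u=np.mgrid[0:H,0:W]; o,d,_=ray(c,np.c_[u.ravel(),v.ravel()])
P=(o+d*c['depth'].reshape(-1,1)).reshape(H,W,3); Z=P[...,2]; Z[c['depth']==0]=np.nan
print('bench z',np.nanmedian(Z[270:290,200:280]),np.nanstd(Z[270:290,200:280]))
np.save('pics/P0.npy',P)
def comp(name,lo,hi,box):
    x0,y0,x1,y1=box; m=np.zeros((H,W),np.uint8); m[y0:y1,x0:x1]=((Z>lo)&(Z<hi))[y0:y1,x0:x1]
    n,l,s,ce=cv2.connectedComponentsWithStats(m)
    for i in range(1,n):
        if s[i,4]>25:
            q=P[l==i]; rect=cv2.minAreaRect((q[:,:2]*1000).astype(np.float32))
            print(name,s[i],'mean',q.mean(0).round(4),'rect mm',np.round(rect[0],1),np.round(rect[1],1),round(rect[2],1))
comp('tab',.035,.075,(340,180,390,230))
comp('casting',.012,.025,(290,190,380,240))
comp('trayall',.006,.03,(290,180,390,240))
comp('lamp',.07,.11,(100,160,230,260))
comp('guides',.008,.03,(185,180,240,260))
for n,b in(('pot',(160,110,212,160)),('jar',(235,115,275,160)),('spray',(310,115,350,165))): comp(n,.03,.2,b)
# white casting colour rect
hsv=cv2.cvtColor(im,cv2.COLOR_RGB2HSV)
m=np.zeros((H,W),np.uint8); m[185:240,295:380]=((hsv[...,1]<60)&(hsv[...,2]>110))[185:240,295:380]*255
cs,_=cv2.findContours(m,cv2.RETR_EXTERNAL,cv2.CHAIN_APPROX_NONE); k=max(cs,key=cv2.contourArea)
q=plane(c,k[:,0]+0.0,.018); rect=cv2.minAreaRect((q[:,:2]*1000).astype(np.float32)); print('white',cv2.contourArea(k),rect)
```

```text
bench z 0.0007151839322570019 0.0023780674589602827
tab [367 198  11  18 154] mean [ 0.5603 -0.3124  0.0564] rect mm [ 561.2 -314. ] [39. 17.] 7.5
casting [ 303  197   58   33 1218] mean [ 0.5486 -0.2174  0.0179] rect mm [ 549.3 -221. ] [ 68.4 139.9] 7.0
trayall [ 301  195   76   36 1925] mean [ 0.5495 -0.2324  0.0152] rect mm [ 551.7 -238.6] [ 70.6 180.1] 7.7
lamp [ 120  175   73   70 3783] mean [0.5351 0.1889 0.0858] rect mm [536.9 189.7] [146.3 144.3] 79.5
guides [193 191  30  15 126] mean [0.5687 0.0874 0.0151] rect mm [570.4  81.2] [66.9 32.8] 80.5
guides [185 234  27  18 105] mean [0.4685 0.1019 0.0149] rect mm [468.1 101.2] [70.2 11.8] 65.1
pot [169 118  34  36 611] mean [0.7241 0.136  0.0655] rect mm [717.6 131.9] [78.5 77.7] 8.9
jar [240 125  27  30 629] mean [ 0.711  -0.0272  0.0712] rect mm [714.3 -26.1] [59.5 58.7] 45.8
spray [318 126  28  34 696] mean [ 0.6976 -0.2086  0.1086] rect mm [ 705.  -211.2] [58.7 52.7] 72.9
white 1125.0 ((550.0638427734375, -216.79359436035156), (58.44601821899414, 123.19778442382812), 7.610427379608154)
```

View pics/crop0.png

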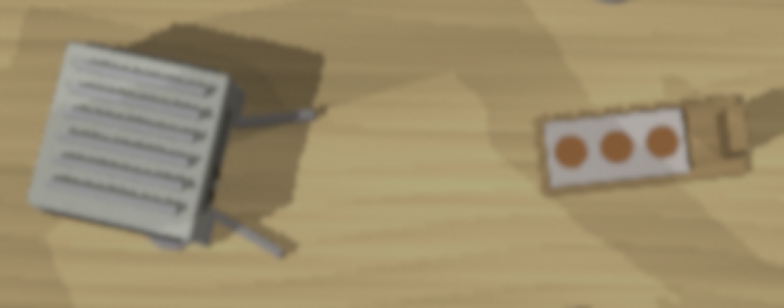

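The crop confirms it: bare wood tray with a white casting and three round cells, upright tab at the tail on the right, nose on the left. The lamp's mouth and flared guides face it. Sizes match the description: tray 180×70, tab 39×17 at 56 mm up, lamp about 145 square at 86 mm up.

Estimates are tab (0.561,-0.314) with yaw 97.6°, and lamp (0.537,0.190) with yaw 79.5°. I'll move above the tab with tool yaw −82.4°.

Emit:
carry_out:
  rows:
    - {"offset": [-0.05,0.016,0.0],"spin": -0.1}
    - {"offset": [-0.12,0.04,0.0],"spin": -0.25}
    - {"offset": [-0.19,0.06,0.0],"spin": -0.4}
    - {"offset": [-0.26,0.083,0.0],"spin": -0.55}
    - {"offset": [-0.33,0.105,0.0],"spin": -0.7}
    - {"offset": [-0.4,0.127,0.0],"spin": -0.85}
    - {"offset": [-0.46,0.147,0.0],"spin": -0.95}
    - {"offset": [-0.5,0.16,0.0],"spin": -1.0}
    - {"offset": [-0.518,0.165,0.0],"spin": -1.0}
    - {"offset": [-0.518,0.165,0.0],"spin": -1.0}
  hand: 1

```text
time_s: 1.35
ee_pos: [0.5618, -0.3146, 0.2307]
tcp_rot: [3.14, -0.0, -1.995]
wrist_force: [0.4, -0.2, -0.5]
grip_width: 0.999
grasp_force: 0.0
```

Emit:
carry_out:
  rows:
    - {"offset": [0,0,0],"spin": -0.2}
    - {"offset": [0,0,0],"spin": -0.4}
    - {"offset": [0,0,0],"spin": -0.6}
    - {"offset": [0,0,0],"spin": -0.71}
    - {"offset": [0,0,0],"spin": -0.71}
    - {"offset": [0,0,0],"spin": -0.71}

```text
time_s: 2.1
ee_pos: [0.561, -0.3156, 0.2314]
tcp_rot: [3.141, 0.0, -1.44]
wrist_force: [0.5, -0.5, 1.0]
grip_width: 0.999
grasp_force: 0.0
```

```bash
cat >> h.py <<'E'
from scipy.spatial.transform import Rotation as Rn
def pose(s):
    T=np.eye(4); T[:3,:3]=Rn.from_euler('xyz',s['tcp_rot']).as_matrix(); T[:3,3]=s['ee_pos']; return T
def to(s,xyz,yaw_deg):
    T=pose(s); d=T[:3,:3].T@(np.array(xyz)-T[:3,3])
    print('offset',(d/.8).round(4),'spin',round(-((yaw_deg-np.degrees(s['tcp_rot'][2])+180)%360-180)/45,4))
def wshot(f):
    s=r.get_state(); c=shot('wrist',f); c['camera_from_world']=np.linalg.inv(pose(s)@c['mount']); np.savez(f'pics/{f}.npz',**c); return s,c
E
python3 - <<'E'
from h import *
s,c=wshot('w1'); print(s['time_s'],s['ee_pos'],np.degrees(s['tcp_rot']),s['joint_pos'],s['wrist_force']); print(c['mount'].round(3).tolist(),c['fx'],c['D'])
E
```

```text
2.1 [ 0.56103528 -0.3156487   0.23140289] [ 1.79993920e+02  2.64246119e-03 -8.25281320e+01] [-2.61618557e-01  4.16731118e-01  5.80944740e-02 -2.21757750e-06
 -1.21227537e+00  3.92028036e-01] [ 0.49647567 -0.51117505  0.98797024]
[[-0.001, 0.959, 0.284, 0.072], [1.0, 0.001, 0.001, 0.0], [0.0, 0.284, -0.959, -0.142], [0.0, 0.0, 0.0, 1.0]] 317.3735444367955 [-0.0266529  0.         0.         0.         0.       ]
```

View pics/w1.png

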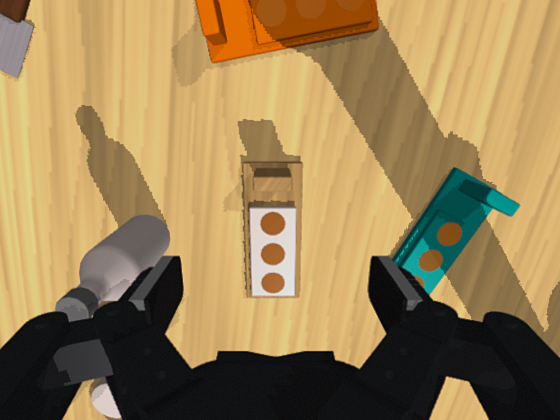

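The wrist view shows the tray upright in the image: casting x 249–298, y 207–296, tab at about (272,178). The orange and turquoise look-alikes are well clear, and the bottle is at left (120,260). I'll refine the tray from this view.

Run:
```python
from h import *
c=load('w1'); im=c['img']; s=r.get_state()
hsv=cv2.cvtColor(im,cv2.COLOR_RGB2HSV); H,W=im.shape[:2]
m=np.zeros((H,W),np.uint8); m[195:310,235:312]=((hsv[...,1]<50)&(hsv[...,2]>120))[195:310,235:312]*255
cs,_=cv2.findContours(m,cv2.RETR_EXTERNAL,cv2.CHAIN_APPROX_NONE); k=max(cs,key=cv2.contourArea)
q=plane(c,k[:,0],.018); rect=cv2.minAreaRect((q[:,:2]*1000).astype(np.float32)); print('casting',rect)
v,u=np.mgrid[0:H,0:W]; o,d,_=ray(c,np.c_[u.ravel(),v.ravel()]); P=(o+d*c['depth'].reshape(-1,1)).reshape(H,W,3)
mm=np.zeros((H,W),bool); mm[150:215,235:312]=((P[...,2]>.04)&(P[...,2]<.075))[150:215,235:312]
q=P[mm]; print('tab',len(q),np.median(q,0),cv2.minAreaRect((q[:,:2]*1000).astype(np.float32)))
mm[:]=0; mm[140:310,235:312]=((P[...,2]>.005)&(P[...,2]<.03)&(c['depth']>0))[140:310,235:312]
q=P[mm]; print('tray',len(q),cv2.minAreaRect((q[:,:2]*1000).astype(np.float32)))
```

```text
casting ((551.696044921875, -217.72064208984375), (55.59260559082031, 118.31938934326172), 7.51047420501709)
tab 730 [ 0.56412202 -0.31558092  0.05924007] ((563.87255859375, -313.70703125), (39.35337829589844, 16.029804229736328), 7.858942985534668)
tray 6823 ((553.981201171875, -239.17843627929688), (70.23395538330078, 178.1029052734375), 7.40270471572876)
```

Both views agree within about 3 mm, giving the tab at (0.564,−0.3145). I'll descend to TCP z = 0.026 and grip.

Emit:
carry_out:
  rows:
    - {"offset": [-0.001,-0.004,0.05],"spin": 0}
    - {"offset": [-0.001,-0.004,0.11],"spin": 0}
    - {"offset": [-0.001,-0.004,0.16],"spin": 0}
    - {"offset": [-0.001,-0.004,0.2],"spin": 0}
    - {"offset": [-0.001,-0.004,0.23],"spin": 0}
    - {"offset": [-0.001,-0.004,0.247],"spin": 0}
    - {"offset": [-0.001,-0.004,0.257],"spin": 0}
    - {"offset": [-0.001,-0.004,0.257],"spin": 0}
    - {"offset": [-0.001,-0.004,0.257],"spin": 0}

```text
time_s: 3.28
ee_pos: [0.5655, -0.314, 0.0268]
tcp_rot: [-3.14, -0.001, -1.438]
wrist_force: [0.5, -0.6, 1.3]
grip_width: 1.001
grasp_force: 0.0
```

Emit:
carry_out:
  rows:
    - {"offset": [0,0,0],"spin": 0}
    - {"offset": [0,0,0],"spin": 0}
    - {"offset": [0,0,0],"spin": 0}
    - {"offset": [0,0,0],"spin": 0}
    - {"offset": [0,0,0],"spin": 0}
    - {"offset": [0,0,0],"spin": 0}
    - {"offset": [0,0,0],"spin": 0}
    - {"offset": [0,0,0],"spin": 0}
  hand: -1
  squeeze: 50

```text
time_s: 4.28
ee_pos: [0.5651, -0.3139, 0.0262]
tcp_rot: [-3.141, -0.001, -1.437]
wrist_force: [-0.8, 0.3, 5.2]
grip_width: 0.459
grasp_force: 51.7
```

Run:
```python
from h import *
s=r.get_state(); print(s['time_s'],s['ee_pos'],np.degrees(s['tcp_rot']),s['wrist_force'],s['moment'],s['grip_width'],s['grasp_force'])
```

```text
4.275 [ 0.56511775 -0.31388165  0.02624775] [-1.79968053e+02 -2.92842118e-02 -8.23618422e+01] [-0.79140661  0.29038553  5.2159326 ] [0.11629726 0.32802775 0.08881783] 0.4590842239582522 51.74693584442139
```

Gripped at 39 mm, as expected for the tab. Next I'll drag the tray to a spot on the lamp's axis with its nose about 80 mm before the mouth. Then I'll release and compare tray and lamp in one wrist picture.

Emit:
carry_out:
  rows:
    - {"offset": [-0.01,0.003,0],"spin": 0.016}
    - {"offset": [-0.04,0.012,0],"spin": 0.06}
    - {"offset": [-0.08,0.023,0],"spin": 0.12}
    - {"offset": [-0.12,0.035,0],"spin": 0.19}
    - {"offset": [-0.16,0.047,0],"spin": 0.25}
    - {"offset": [-0.2,0.059,0],"spin": 0.32}
    - {"offset": [-0.23,0.068,0],"spin": 0.365}
    - {"offset": [-0.247,0.073,0],"spin": 0.392}
    - {"offset": [-0.253,0.0745,0],"spin": 0.402}
    - {"offset": [-0.253,0.0745,0],"spin": 0.402}

```text
time_s: 5.52
ee_pos: [0.4789, -0.1205, 0.0262]
tcp_rot: [-3.141, 0.001, -1.753]
wrist_force: [-1.3, 3.1, 9.2]
grip_width: 0.462
grasp_force: 52.4
```

Emit:
carry_out:
  rows:
    - {"offset": [0,0,0],"spin": 0}
    - {"offset": [0,0,0],"spin": 0}
    - {"offset": [0,0,0],"spin": 0}
    - {"offset": [0,0,0],"spin": 0}
    - {"offset": [0,0,0],"spin": 0}
  hand: 1

```text
time_s: 6.15
ee_pos: [0.4788, -0.1211, 0.0256]
tcp_rot: [3.141, -0.0, -1.754]
wrist_force: [0.3, 0.3, 1.0]
grip_width: 1.002
grasp_force: 0.0
```

Emit:
carry_out:
  rows:
    - {"offset": [0,0,-0.03],"spin": 0}
    - {"offset": [0,0,-0.08],"spin": 0}
    - {"offset": [0,0,-0.15],"spin": 0}
    - {"offset": [-0.06,0,-0.22],"spin": 0}
    - {"offset": [-0.11,0,-0.28],"spin": 0}
    - {"offset": [-0.15,0,-0.31],"spin": 0}
    - {"offset": [-0.15,0,-0.31],"spin": 0}
    - {"offset": [-0.15,0,-0.31],"spin": 0}
    - {"offset": [-0.15,0,-0.31],"spin": 0}

```text
time_s: 7.28
ee_pos: [0.4998, -0.0039, 0.2723]
tcp_rot: [3.139, -0.001, -1.755]
wrist_force: [-1.2, -0.2, 0.8]
grip_width: 1.005
grasp_force: 0.0
```

Run:
```python
from h import *
s,c=wshot('w2'); print(s['time_s'],s['ee_pos'],np.degrees(s['tcp_rot']),s['wrist_force'],s['moment'],s['grip_width'])
```

```text
7.275 [ 0.49982688 -0.00385849  0.27232947] [ 1.79838778e+02 -7.02359321e-02 -1.00537409e+02] [-1.1995612  -0.1572938   0.81951292] [-0.03340211 -0.02270014  0.02442111] 1.005072947240458
```

View pics/w2.png

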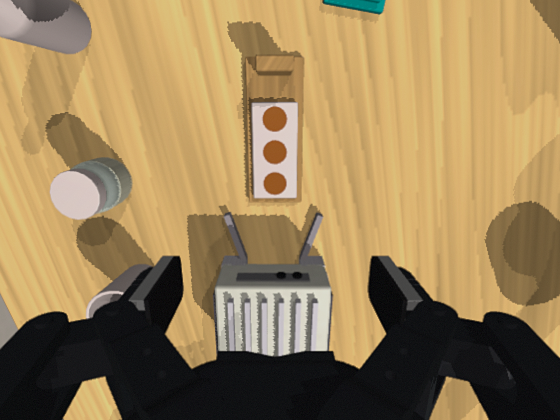

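The view shows the tray with casting x 252–298, y 100–198, its nose edge at about y 200 and tab at (275,65). Below it are the guides, (225,212)→(245,262) and (320,213)→(303,262), and the lamp box front at x 217–331, y 264–300. I'll measure the tray relative to the lamp in this one picture.

Run:
```python
from h import *
c=load('w2'); im=c['img']; H,W=im.shape[:2]
hsv=cv2.cvtColor(im,cv2.COLOR_RGB2HSV)
v,u=np.mgrid[0:H,0:W]; o,d,_=ray(c,np.c_[u.ravel(),v.ravel()]); P=(o+d*c['depth'].reshape(-1,1)).reshape(H,W,3); P[c['depth']==0]=np.nan
L=np.array([.537,.190]); a=np.radians(79.5); R=np.array([[np.cos(a),np.sin(a)],[-np.sin(a),np.cos(a)]])
Q=(P[...,:2]-L)@R.T*1000; Z=P[...,2]*1000   # nominal lamp frame, mm
def box(x0,y0,x1,y1): m=np.zeros((H,W),bool); m[y0:y1,x0:x1]=1; return m
# lamp top sides: per row extreme of z>70
m=box(200,255,350,350)&(Z>70)
rows=[v_ for v_ in range(288,345) if m[v_].sum()>50]
e=[];
for v_ in rows:
    us=np.where(m[v_])[0]; g=plane(c,[(us[0]-.5,v_),(us[-1]+.5,v_)],.084)[:,:2]; e.append(((g-L)@R.T*1000).ravel())
e=np.array(e)
for i,j in((0,1),(2,3)):
    for _ in range(3):
        p=np.polyfit(e[:,i],e[:,j],1); k=abs(np.polyval(p,e[:,i])-e[:,j])<1.5; e=e[k] if k.sum()>10 else e
    print('side y at front/center',np.polyval(p,[-70,0]).round(1),'slope deg',np.degrees(np.arctan(p[0])).round(2),len(e))
f=box(222,255,326,300)&(Z>75)&(Z<90)
ft=[];
for u_ in range(224,325,4):
    vs=np.where(f[:,u_])[0]
    if len(vs): ft.append(((plane(c,[(u_,vs[0]-.5)],.084)[0,:2]-L)@R.T*1000))
ft=np.array(ft); p=np.polyfit(ft[:,1],ft[:,0],1); print('front x',np.median(ft[:,0]).round(1),'tilt',np.degrees(np.arctan(p[0])).round(2), 'resid',np.std(ft[:,0]-np.polyval(p,ft[:,1])).round(2))
# guides
for n,b in(('gL',(215,205,250,264)),('gR',(296,205,330,264))):
    g=box(*b)&(Z>8)&(Z<22); q=Q[g]; p=np.polyfit(q[:,0],q[:,1],1); print(n,len(q),'x',q[:,0].min().round(),q[:,0].max().round(),'y at -135,-75',np.polyval(p,[-135,-75]).round(1))
# tray
m=(box(240,85,310,210)&(hsv[...,1]<50)&(hsv[...,2]>120)).astype(np.uint8)
cs,_=cv2.findContours(m,cv2.RETR_EXTERNAL,cv2.CHAIN_APPROX_NONE); k=max(cs,key=cv2.contourArea)
q=(plane(c,k[:,0],.018)[:,:2]-L)@R.T*1000; print('casting',cv2.minAreaRect(q.astype(np.float32)))
g=box(235,40,315,210)&(Z>5)&(Z<30); print('tray',cv2.minAreaRect(Q[g].astype(np.float32)))
g=box(235,40,315,110)&(Z>42)&(Z<75); print('tab',cv2.minAreaRect(Q[g].astype(np.float32)))
```

```text
side y at front/center [-72.8 -73.7] slope deg -0.7 53
side y at front/center [69.2 69.2] slope deg -0.02 53
front x -72.0 tilt 0.37 resid 0.65
gL 426 x -134.0 -66.0 y at -135,-75 [-59.4 -50.9]
gR 423 x -133.0 -65.0 y at -135,-75 [58.5 48.7]
casting ((-218.20758056640625, 1.1337337493896484), (55.54104995727539, 117.8373794555664), 89.99427795410156)
tray ((-238.93124389648438, 1.3585014343261719), (179.2541046142578, 70.21480560302734), 0.14430180191993713)
tab ((-315.56219482421875, 0.8351287841796875), (15.437239646911621, 39.65288543701172), 0.2237965613603592)
```

In the nominal lamp frame, the tray sits about 1–2.5 mm to +y of the tunnel axis and about 0.4° turned. Tool and tab agree to under 0.5 mm. I'll go back and regrip, then correct by −1.3 mm at the tab and −0.3° while advancing.

Emit:
carry_out:
  rows:
    - {"offset": [0.05,0,0.02],"spin": 0}
    - {"offset": [0.11,0,0.07],"spin": 0}
    - {"offset": [0.15,0,0.13],"spin": 0}
    - {"offset": [0.15,0,0.19],"spin": 0}
    - {"offset": [0.15,0,0.24],"spin": 0}
    - {"offset": [0.15,0,0.28],"spin": 0}
    - {"offset": [0.15,0,0.3],"spin": 0}
    - {"offset": [0.15,0,0.31],"spin": 0}
    - {"offset": [0.15,0,0.31],"spin": 0}
    - {"offset": [0.15,0,0.31],"spin": 0}

```text
time_s: 8.57
ee_pos: [0.4795, -0.1211, 0.0264]
tcp_rot: [-3.14, 0.0, -1.754]
wrist_force: [0.6, 0.4, -0.8]
grip_width: 1.001
grasp_force: 0.0
```

Emit:
carry_out:
  rows:
    - {"offset": [0,0,0],"spin": 0}
    - {"offset": [0,0,0],"spin": 0}
    - {"offset": [0,0,0],"spin": 0}
    - {"offset": [0,0,0],"spin": 0}
    - {"offset": [0,0,0],"spin": 0}
    - {"offset": [0,0,0],"spin": 0}
    - {"offset": [0,0,0],"spin": 0}
  hand: -1
  squeeze: 60

```text
time_s: 9.45
ee_pos: [0.4792, -0.121, 0.0263]
tcp_rot: [-3.141, -0.0, -1.753]
wrist_force: [-0.5, 0.4, 5.6]
grip_width: 0.455
grasp_force: 61.5
```

```bash
cat >> h.py <<'E'
def lf():
    s=r.get_state(); a=np.radians(79.15); L=np.array([.537,.190]); R=np.array([[np.cos(a),np.sin(a)],[-np.sin(a),np.cos(a)]])
    # true lamp frame: axis offset -1.7 mm at front
    L=L+R.T@np.array([0,-.0021]); q=R@(s['ee_pos'][:2]-L)*1000; F=R@s['wrist_force'][:2]
    print('t',round(s['time_s'],2),'tool in lamp mm',q.round(2),'nose past mouth',(q[0]+166+70).round(1),'z',s['ee_pos'][2].round(4),'yaw',np.degrees(s['tcp_rot'][2]).round(2),'F axial/lat/z',F.round(2),s['wrist_force'][2].round(2),'Mz',s['moment'].round(2),'grip',round(s['grip_width'],3),round(s['grasp_force'],1))
E
python3 -c "
from h import *
lf(); s=r.get_state(); a=np.radians(79.15); u=np.array([np.cos(a),np.sin(a)]); n=np.array([-u[1],u[0]])
p=np.array([.537,.190])-.0021*n-.302*u; to(s,[*p,.0262],-100.85)"
```

```text
t 9.45 tool in lamp mm [-316.34    0.36] nose past mouth -80.3 z 0.0263 yaw -100.44 F axial/lat/z [0.29 0.57] 5.65 Mz [0.16 0.36 0.06] grip 0.455 61.5
offset [-0.0179 -0.0006  0.0001] spin 0.009
```

Emit:
carry_out:
  rows:
    - {"offset": [-0.01,-0.0006,0],"spin": 0.009}
    - {"offset": [-0.025,-0.0006,0],"spin": 0.009}
    - {"offset": [-0.045,-0.0007,0],"spin": 0.009}
    - {"offset": [-0.065,-0.0008,0],"spin": 0.009}
    - {"offset": [-0.08,-0.0009,0],"spin": 0.009}
    - {"offset": [-0.09,-0.001,0],"spin": 0.009}
    - {"offset": [-0.094,-0.001,0],"spin": 0.009}
    - {"offset": [-0.094,-0.001,0],"spin": 0.009}

```text
time_s: 10.45
ee_pos: [0.4935, -0.0475, 0.0263]
tcp_rot: [-3.141, -0.0, -1.76]
wrist_force: [-0.4, -1.9, 5.6]
grip_width: 0.461
grasp_force: 61.5
```

```bash
python3 -c "
from h import *
lf(); c=shot('scene','s1')
cv2.imwrite('pics/s1c.png',cv2.resize(c['img'][110:260,220:420][:,:,::-1],None,fx=4,fy=4,interpolation=cv2.INTER_CUBIC))"
```

```text
t 10.45 tool in lamp mm [-2.4142e+02  7.0000e-02] nose past mouth -5.4 z 0.0263 yaw -100.83 F axial/lat/z [-1.92  0.03] 5.59 Mz [-0.38  0.36  0.06] grip 0.461 61.5
```

View pics/s1c.png

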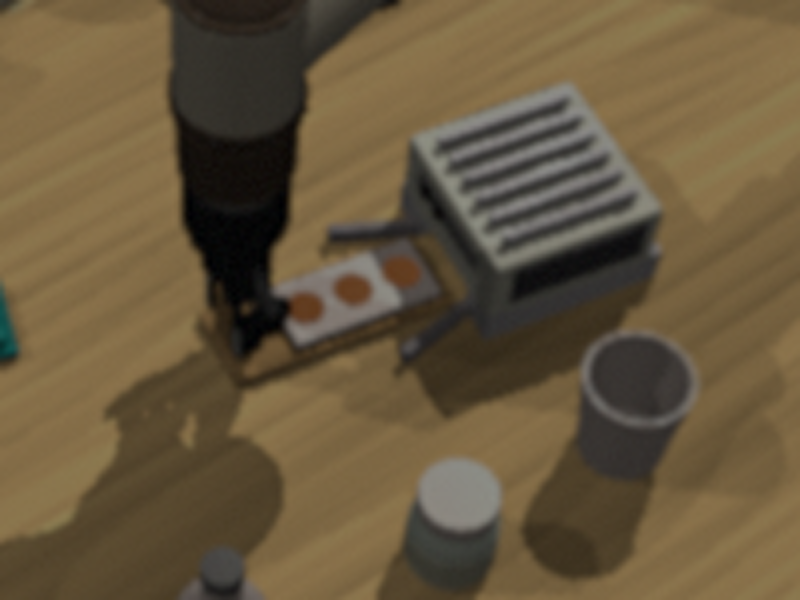

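The picture shows the tray flat, its nose at about (430,260) between the guides, centred just in front of the mouth. No lateral force yet. I'll enter slowly.

Emit:
carry_out:
  rows:
    - {"offset": [-0.004,0,0],"spin": 0}
    - {"offset": [-0.008,0,0],"spin": 0}
    - {"offset": [-0.012,0,0],"spin": 0}
    - {"offset": [-0.016,0,0],"spin": 0}
    - {"offset": [-0.018,0,0],"spin": 0}
    - {"offset": [-0.018,0,0],"spin": 0}

```text
time_s: 11.25
ee_pos: [0.4961, -0.0338, 0.0263]
tcp_rot: [-3.141, -0.001, -1.76]
wrist_force: [-1.4, -3.4, 5.3]
grip_width: 0.456
grasp_force: 61.6
```

```bash
python3 -c "
from h import *
lf()"
```

```text
t 11.25 tool in lamp mm [-2.2751e+02  1.6000e-01] nose past mouth 8.5 z 0.0263 yaw -100.86 F axial/lat/z [-3.6   0.75] 5.29 Mz [-1.02  0.21  0.  ] grip 0.456 61.6
```

Emit:
carry_out:
  rows:
    - {"offset": [-0.003,0,0],"spin": 0}
    - {"offset": [-0.006,0,0],"spin": 0}
    - {"offset": [-0.009,0,0],"spin": 0}
    - {"offset": [-0.012,0,0],"spin": 0}
    - {"offset": [-0.015,0,0],"spin": 0}
    - {"offset": [-0.018,0,0],"spin": 0}

```text
time_s: 12.0
ee_pos: [0.4986, -0.0201, 0.0263]
tcp_rot: [3.141, -0.001, -1.761]
wrist_force: [0.5, -9.7, 6.9]
grip_width: 0.459
grasp_force: 61.6
```

```bash
python3 -c "
from h import *
lf()"
```

```text
t 12.0 tool in lamp mm [-213.54    0.26] nose past mouth 22.5 z 0.0263 yaw -100.88 F axial/lat/z [-9.44 -2.27] 6.88 Mz [-2.65 -0.12 -0.11] grip 0.459 61.6
```

Emit:
carry_out:
  rows:
    - {"offset": [-0.003,0,0],"spin": 0}
    - {"offset": [-0.006,0,0],"spin": 0}
    - {"offset": [-0.009,0,0],"spin": 0}
    - {"offset": [-0.012,0,0],"spin": 0}
    - {"offset": [-0.015,0,0],"spin": 0}
    - {"offset": [-0.018,0,0],"spin": 0}

```text
time_s: 12.75
ee_pos: [0.5029, -0.0061, 0.0264]
tcp_rot: [-3.139, -0.0, -1.763]
wrist_force: [3.3, -9.2, 2.4]
grip_width: 0.458
grasp_force: 61.2
```

```bash
python3 -c "
from h import *
lf()"
```

```text
t 12.75 tool in lamp mm [-199.05   -1.34] nose past mouth 36.9 z 0.0264 yaw -101.03 F axial/lat/z [-8.39 -4.96] 2.42 Mz [-2.48 -0.96 -0.61] grip 0.458 61.2
```

Past the leaf, with drag at about 8.4 N. I'll advance to about 65 and then 80 mm while noting the drag.

Emit:
carry_out:
  rows:
    - {"offset": [-0.004,-0.0005,0],"spin": 0}
    - {"offset": [-0.008,-0.0005,0],"spin": 0}
    - {"offset": [-0.012,-0.0005,0],"spin": 0}
    - {"offset": [-0.016,-0.0005,0],"spin": 0}
    - {"offset": [-0.02,-0.0005,0],"spin": 0}
    - {"offset": [-0.024,-0.0005,0],"spin": 0}
    - {"offset": [-0.028,-0.0005,0],"spin": 0}
    - {"offset": [-0.032,-0.0005,0],"spin": 0}
    - {"offset": [-0.036,-0.0005,0],"spin": 0}

```text
time_s: 13.88
ee_pos: [0.5086, 0.0221, 0.0263]
tcp_rot: [-3.139, -0.0, -1.763]
wrist_force: [3.3, -9.4, 3.1]
grip_width: 0.459
grasp_force: 61.3
```

```bash
python3 -c "
from h import *
lf()"
```

```text
t 13.88 tool in lamp mm [-170.22   -1.6 ] nose past mouth 65.8 z 0.0263 yaw -100.99 F axial/lat/z [-8.6  -5.05] 3.13 Mz [-2.43 -0.96 -0.52] grip 0.459 61.3
```

Emit:
carry_out:
  rows:
    - {"offset": [-0.003,0,0],"spin": 0}
    - {"offset": [-0.006,0,0],"spin": 0}
    - {"offset": [-0.009,0,0],"spin": 0}
    - {"offset": [-0.012,0,0],"spin": 0}
    - {"offset": [-0.014,0,0],"spin": 0}
    - {"offset": [-0.016,0,0],"spin": 0}
    - {"offset": [-0.018,0,0],"spin": 0}
    - {"offset": [-0.02,0,0],"spin": 0}

```text
time_s: 14.88
ee_pos: [0.5117, 0.0378, 0.0264]
tcp_rot: [-3.139, -0.0, -1.762]
wrist_force: [3.6, -8.3, 3.0]
grip_width: 0.456
grasp_force: 61.3
```

```bash
python3 -c "
from h import *
lf()"
```

```text
t 14.88 tool in lamp mm [-154.25   -1.67] nose past mouth 81.8 z 0.0264 yaw -100.98 F axial/lat/z [-7.49 -5.09] 2.97 Mz [-2.45 -1.01 -0.46] grip 0.456 61.3
```

Drag is steady at 7.5–8.5 N. From here I'll feel for the plunger in small slow steps, watching Fy.

Emit:
carry_out:
  rows:
    - {"offset": [-0.001,0,0],"spin": 0}
    - {"offset": [-0.002,0,0],"spin": 0}
    - {"offset": [-0.003,0,0],"spin": 0}
    - {"offset": [-0.004,0,0],"spin": 0}

```text
time_s: 15.38
ee_pos: [0.5123, 0.0409, 0.0264]
tcp_rot: [-3.139, -0.0, -1.762]
wrist_force: [3.1, -9.1, 2.5]
grip_width: 0.459
grasp_force: 61.2
```

Emit:
carry_out:
  rows:
    - {"offset": [-0.0006,0,0],"spin": 0}
    - {"offset": [-0.0012,0,0],"spin": 0}
    - {"offset": [-0.0019,0,0],"spin": 0}

```text
time_s: 15.75
ee_pos: [0.5125, 0.0424, 0.0263]
tcp_rot: [-3.139, -0.0, -1.762]
wrist_force: [3.5, -8.7, 3.0]
grip_width: 0.459
grasp_force: 61.2
```

Emit:
carry_out:
  rows:
    - {"offset": [-0.0006,0,0],"spin": 0}
    - {"offset": [-0.0012,0,0],"spin": 0}
    - {"offset": [-0.0019,0,0],"spin": 0}

```text
time_s: 16.12
ee_pos: [0.5129, 0.0439, 0.0264]
tcp_rot: [-3.139, -0.0, -1.762]
wrist_force: [4.1, -9.3, 3.3]
grip_width: 0.457
grasp_force: 61.3
```

Emit:
carry_out:
  rows:
    - {"offset": [-0.0006,0,0],"spin": 0}
    - {"offset": [-0.0012,0,0],"spin": 0}
    - {"offset": [-0.0019,0,0],"spin": 0}

```text
time_s: 16.5
ee_pos: [0.5131, 0.0454, 0.0263]
tcp_rot: [-3.139, -0.0, -1.762]
wrist_force: [4.1, -8.9, 3.0]
grip_width: 0.459
grasp_force: 61.3
```

Emit:
carry_out:
  rows:
    - {"offset": [-0.0006,0,0],"spin": 0}
    - {"offset": [-0.0012,0,0],"spin": 0}
    - {"offset": [-0.0019,0,0],"spin": 0}

```text
time_s: 16.88
ee_pos: [0.5134, 0.0469, 0.0264]
tcp_rot: [-3.139, -0.0, -1.762]
wrist_force: [3.9, -9.5, 3.4]
grip_width: 0.46
grasp_force: 61.3
```

Emit:
carry_out:
  rows:
    - {"offset": [-0.0006,0,0],"spin": 0}
    - {"offset": [-0.0012,0,0],"spin": 0}
    - {"offset": [-0.0019,0,0],"spin": 0}

```text
time_s: 17.25
ee_pos: [0.5137, 0.0484, 0.0264]
tcp_rot: [-3.139, -0.0, -1.762]
wrist_force: [4.2, -8.4, 2.7]
grip_width: 0.459
grasp_force: 61.3
```

Emit:
carry_out:
  rows:
    - {"offset": [-0.0006,0,0],"spin": 0}
    - {"offset": [-0.0012,0,0],"spin": 0}
    - {"offset": [-0.0019,0,0],"spin": 0}

```text
time_s: 17.62
ee_pos: [0.514, 0.0499, 0.0264]
tcp_rot: [-3.139, -0.0, -1.762]
wrist_force: [4.1, -8.9, 2.8]
grip_width: 0.46
grasp_force: 61.3
```

Emit:
carry_out:
  rows:
    - {"offset": [-0.0006,0,0],"spin": 0}
    - {"offset": [-0.0012,0,0],"spin": 0}
    - {"offset": [-0.0019,0,0],"spin": 0}

```text
time_s: 18.0
ee_pos: [0.5143, 0.0514, 0.0264]
tcp_rot: [-3.139, -0.0, -1.762]
wrist_force: [3.7, -8.3, 3.2]
grip_width: 0.458
grasp_force: 61.3
```

Emit:
carry_out:
  rows:
    - {"offset": [-0.0006,0,0],"spin": 0}
    - {"offset": [-0.0012,0,0],"spin": 0}
    - {"offset": [-0.0019,0,0],"spin": 0}

```text
time_s: 18.38
ee_pos: [0.5146, 0.0529, 0.0264]
tcp_rot: [-3.139, -0.0, -1.762]
wrist_force: [3.1, -9.3, 3.0]
grip_width: 0.461
grasp_force: 61.3
```

Emit:
carry_out:
  rows:
    - {"offset": [-0.0006,0,0],"spin": 0}
    - {"offset": [-0.0012,0,0],"spin": 0}
    - {"offset": [-0.0019,0,0],"spin": 0}

```text
time_s: 18.75
ee_pos: [0.5149, 0.0544, 0.0264]
tcp_rot: [-3.139, -0.0, -1.762]
wrist_force: [3.4, -8.6, 2.7]
grip_width: 0.461
grasp_force: 61.2
```

Emit:
carry_out:
  rows:
    - {"offset": [-0.0006,0,0],"spin": 0}
    - {"offset": [-0.0012,0,0],"spin": 0}
    - {"offset": [-0.0019,0,0],"spin": 0}

```text
time_s: 19.12
ee_pos: [0.5152, 0.0558, 0.0264]
tcp_rot: [-3.139, -0.001, -1.762]
wrist_force: [4.5, -9.6, 2.6]
grip_width: 0.46
grasp_force: 61.2
```

Emit:
carry_out:
  rows:
    - {"offset": [-0.0006,0,0],"spin": 0}
    - {"offset": [-0.0012,0,0],"spin": 0}
    - {"offset": [-0.0019,0,0],"spin": 0}

```text
time_s: 19.5
ee_pos: [0.5153, 0.0567, 0.0264]
tcp_rot: [-3.14, -0.001, -1.762]
wrist_force: [5.3, -11.8, 3.1]
grip_width: 0.455
grasp_force: 61.3
```

Emit:
carry_out:
  rows:
    - {"offset": [-0.0006,0,0],"spin": 0}
    - {"offset": [-0.0012,0,0],"spin": 0}
    - {"offset": [-0.0019,0,0],"spin": 0}

```text
time_s: 19.88
ee_pos: [0.5152, 0.0577, 0.0263]
tcp_rot: [-3.14, -0.002, -1.763]
wrist_force: [4.1, -14.5, 4.0]
grip_width: 0.458
grasp_force: 61.3
```

Contact. The axial force is about −13.5 N against a baseline of about −8.4 N, so roughly 5 N. A little more, with a settle.

Emit:
carry_out:
  rows:
    - {"offset": [-0.0005,0,0],"spin": 0}
    - {"offset": [-0.001,0,0],"spin": 0}

```text
time_s: 20.12
ee_pos: [0.5152, 0.0581, 0.0263]
tcp_rot: [-3.141, -0.002, -1.763]
wrist_force: [4.6, -15.2, 4.8]
grip_width: 0.462
grasp_force: 61.4
```

```bash
python3 -c "
from h import *
lf()"
```

```text
t 20.12 tool in lamp mm [-133.65   -1.34] nose past mouth 102.3 z 0.0263 yaw -101.03 F axial/lat/z [-14.09  -7.37] 4.8 Mz [-4.16 -1.45 -0.54] grip 0.462 61.4
```

Emit:
carry_out:
  rows:
    - {"offset": [-0.0006,0,0],"spin": 0}
    - {"offset": [-0.0006,0,0],"spin": 0}

```text
time_s: 20.38
ee_pos: [0.5152, 0.0584, 0.0263]
tcp_rot: [-3.141, -0.003, -1.764]
wrist_force: [4.5, -15.6, 4.2]
grip_width: 0.455
grasp_force: 61.4
```

```bash
python3 -c "
from h import *
lf()"
```

```text
t 20.38 tool in lamp mm [-133.35   -1.3 ] nose past mouth 102.6 z 0.0263 yaw -101.04 F axial/lat/z [-14.44  -7.33] 4.21 Mz [-4.16 -1.48 -0.58] grip 0.455 61.4
```

About 6.2 N on top of the drag, with 2–2.6 mm of compression, which is in the target band. Now I'll release and rise.

Emit:
carry_out:
  rows:
    - {"offset": [0,0,0],"spin": 0}
    - {"offset": [0,0,0],"spin": 0}
    - {"offset": [0,0,0],"spin": 0}
    - {"offset": [0,0,0],"spin": 0}
    - {"offset": [0,0,0],"spin": 0}
    - {"offset": [0,0,0],"spin": 0}
  hand: 1

```text
time_s: 21.12
ee_pos: [0.5146, 0.0616, 0.0257]
tcp_rot: [-3.142, 0.0, -1.76]
wrist_force: [0.5, -0.4, -0.4]
grip_width: 1.001
grasp_force: 0.0
```

Emit:
carry_out:
  rows:
    - {"offset": [0,0,-0.015],"spin": 0}
    - {"offset": [0,0,-0.04],"spin": 0}
    - {"offset": [0,0,-0.08],"spin": 0}
    - {"offset": [0,0,-0.13],"spin": 0}
    - {"offset": [0,0,-0.19],"spin": 0}
    - {"offset": [0,0,-0.24],"spin": 0}
    - {"offset": [0,0,-0.27],"spin": 0}
    - {"offset": [0,0,-0.28],"spin": 0}
    - {"offset": [0,0,-0.28],"spin": 0}
    - {"offset": [0,0,-0.28],"spin": 0}

```text
time_s: 22.38
ee_pos: [0.5139, 0.0612, 0.2484]
tcp_rot: [3.139, -0.001, -1.761]
wrist_force: [-0.1, -0.1, -0.2]
grip_width: 1.003
grasp_force: 0.0
```

Run:
```python
from h import *
lf(); s,c=wshot('w3'); im=c['img']; H,W=im.shape[:2]
v,u=np.mgrid[0:H,0:W]; o,d,_=ray(c,np.c_[u.ravel(),v.ravel()]); P=(o+d*c['depth'].reshape(-1,1)).reshape(H,W,3)
a=np.radians(79.15); R=np.array([[np.cos(a),np.sin(a)],[-np.sin(a),np.cos(a)]]); L=np.array([.537,.190])+R.T@np.array([0,-.0021])
Q=(P[...,:2]-L)@R.T*1000; Z=P[...,2]*1000
m=(abs(Q[...,0]+133)<30)&(abs(Q[...,1])<40)&(Z>42)&(Z<75)&(c['depth']>0); g=Q[m]; print('tab',m.sum(),cv2.minAreaRect(g.astype(np.float32)),np.median(Z[m]))
m=(Q[...,0]<-80)&(Q[...,0]>-160)&(abs(Q[...,1])<34)&(Z<35)&(c['depth']>0); print('board z',np.percentile(Z[m],[10,50,90]))
```

```text
t 22.38 tool in lamp mm [-130.83    0.53] nose past mouth 105.2 z 0.2484 yaw -100.88 F axial/lat/z [-0.07  0.08] -0.16 Mz [ 0.01  0.03 -0.02] grip 1.003 0.0
tab 642 ((-134.06134033203125, -1.2766056060791016), (15.917262077331543, 39.212406158447266), 0.11631763726472855) 59.38760262993431
board z [-0.34231757  9.69305652 17.98770513]
```

View pics/w3.png

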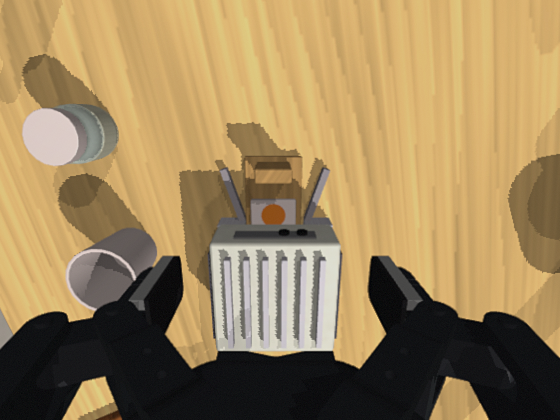

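The picture shows the tray home: casting mostly inside, tab at (273,172) between the guides, tray flat (tab top at 59.4 mm). Jar and pot have not been disturbed. The camera puts the tab about 1 mm back from what I expected, which could be noise or creep. I'll check by feel: regrip at rest and see at what force the tray breaks away.

Emit:
carry_out:
  rows:
    - {"offset": [0.0031,-0.0022,0.03],"spin": 0}
    - {"offset": [0.0031,-0.0022,0.08],"spin": 0}
    - {"offset": [0.0031,-0.0022,0.14],"spin": 0}
    - {"offset": [0.0031,-0.0022,0.19],"spin": 0}
    - {"offset": [0.0031,-0.0022,0.23],"spin": 0}
    - {"offset": [0.0031,-0.0022,0.26],"spin": 0}
    - {"offset": [0.0031,-0.0022,0.274],"spin": 0}
    - {"offset": [0.0031,-0.0022,0.28],"spin": 0}
    - {"offset": [0.0031,-0.0022,0.28],"spin": 0}
    - {"offset": [0.0031,-0.0022,0.28],"spin": 0}

```text
time_s: 23.68
ee_pos: [0.5165, 0.0589, 0.0266]
tcp_rot: [-3.14, 0.001, -1.76]
wrist_force: [-0.2, 1.0, -0.2]
grip_width: 1.001
grasp_force: 0.0
```

Emit:
carry_out:
  rows:
    - {"offset": [0,0,0],"spin": 0}
    - {"offset": [0,0,0],"spin": 0}
    - {"offset": [0,0,0],"spin": 0}
    - {"offset": [0,0,0],"spin": 0}
    - {"offset": [0,0,0],"spin": 0}
    - {"offset": [0,0,0],"spin": 0}
    - {"offset": [0,0,0],"spin": 0}
  hand: -1
  squeeze: 60

```text
time_s: 24.55
ee_pos: [0.5158, 0.0587, 0.0262]
tcp_rot: [-3.142, -0.0, -1.761]
wrist_force: [-2.5, 0.2, 5.3]
grip_width: 0.46
grasp_force: 61.4
```

```bash
python3 -c "
from h import *
lf()"
```

```text
t 24.55 tool in lamp mm [-132.97   -1.83] nose past mouth 103.0 z 0.0262 yaw -100.87 F axial/lat/z [-0.25  2.47] 5.34 Mz [ 0.02  0.59 -0.05] grip 0.46 61.4
```

Emit:
carry_out:
  rows:
    - {"offset": [-0.0005,0,0],"spin": 0}
    - {"offset": [-0.001,0,0],"spin": 0}
    - {"offset": [-0.001,0,0],"spin": 0}

```text
time_s: 24.92
ee_pos: [0.5158, 0.0587, 0.0262]
tcp_rot: [3.141, -0.001, -1.761]
wrist_force: [-2.0, -3.8, 6.4]
grip_width: 0.46
grasp_force: 61.5
```

```bash
python3 -c "
from h import *
lf()"
```

```text
t 24.93 tool in lamp mm [-132.95   -1.82] nose past mouth 103.1 z 0.0262 yaw -100.88 F axial/lat/z [-4.09  1.29] 6.4 Mz [-0.89  0.28 -0.01] grip 0.46 61.5
```

Emit:
carry_out:
  rows:
    - {"offset": [-0.0005,0,0],"spin": 0}
    - {"offset": [-0.001,0,0],"spin": 0}
    - {"offset": [-0.001,0,0],"spin": 0}

```text
time_s: 25.3
ee_pos: [0.5158, 0.0587, 0.0262]
tcp_rot: [3.141, -0.002, -1.761]
wrist_force: [-1.6, -7.1, 6.6]
grip_width: 0.462
grasp_force: 61.5
```

```bash
python3 -c "
from h import *
lf()"
```

```text
t 25.3 tool in lamp mm [-132.93   -1.8 ] nose past mouth 103.1 z 0.0262 yaw -100.88 F axial/lat/z [-7.24  0.27] 6.64 Mz [-1.73  0.01 -0.02] grip 0.462 61.5
```

Emit:
carry_out:
  rows:
    - {"offset": [-0.0004,0,0],"spin": 0}
    - {"offset": [-0.0008,0,0],"spin": 0}
    - {"offset": [-0.0008,0,0],"spin": 0}

```text
time_s: 25.68
ee_pos: [0.5158, 0.0588, 0.0262]
tcp_rot: [3.141, -0.003, -1.761]
wrist_force: [-1.0, -9.1, 6.4]
grip_width: 0.46
grasp_force: 61.5
```

```bash
python3 -c "
from h import *
lf()"
```

```text
t 25.68 tool in lamp mm [-132.89   -1.76] nose past mouth 103.1 z 0.0262 yaw -100.89 F axial/lat/z [-9.1 -0.7] 6.44 Mz [-2.37 -0.12  0.01] grip 0.46 61.5
```

Emit:
carry_out:
  rows:
    - {"offset": [-0.0004,0,0],"spin": 0}
    - {"offset": [-0.0008,0,0],"spin": 0}
    - {"offset": [-0.0008,0,0],"spin": 0}

```text
time_s: 26.05
ee_pos: [0.5158, 0.0589, 0.0262]
tcp_rot: [3.14, -0.003, -1.761]
wrist_force: [0.4, -11.3, 7.1]
grip_width: 0.458
grasp_force: 61.5
```

```bash
python3 -c "
from h import *
lf()"
```

```text
t 26.05 tool in lamp mm [-132.79   -1.72] nose past mouth 103.2 z 0.0262 yaw -100.9 F axial/lat/z [-11.03  -2.48] 7.09 Mz [-3.03 -0.3  -0.07] grip 0.458 61.5
```

Emit:
carry_out:
  rows:
    - {"offset": [-0.0004,0,0],"spin": 0}
    - {"offset": [-0.0008,0,0],"spin": 0}
    - {"offset": [-0.0008,0,0],"spin": 0}

```text
time_s: 26.42
ee_pos: [0.5157, 0.0589, 0.0262]
tcp_rot: [3.14, -0.004, -1.761]
wrist_force: [-0.6, -14.4, 6.8]
grip_width: 0.462
grasp_force: 61.6
```

```bash
python3 -c "
from h import *
lf()"
```

```text
t 26.43 tool in lamp mm [-132.74   -1.67] nose past mouth 103.3 z 0.0262 yaw -100.91 F axial/lat/z [-14.28  -2.16] 6.79 Mz [-3.68 -0.52 -0.  ] grip 0.462 61.6
```

The tray held still up to about 14 N, so the plunger is still pressed with about 6 N and nothing crept back. I'll release, rise and hand in.

Emit:
carry_out:
  rows:
    - {"offset": [0,0,0],"spin": 0}
    - {"offset": [0,0,0],"spin": 0}
    - {"offset": [0,0,0],"spin": 0}
    - {"offset": [0,0,0],"spin": 0}
    - {"offset": [0,0,0],"spin": 0}
    - {"offset": [0,0,0],"spin": 0}
  hand: 1

```text
time_s: 27.18
ee_pos: [0.5166, 0.0623, 0.0257]
tcp_rot: [3.142, 0.0, -1.76]
wrist_force: [-0.7, -0.1, -0.3]
grip_width: 0.998
grasp_force: 0.0
```

Emit:
carry_out:
  rows:
    - {"offset": [0,0,-0.015],"spin": 0}
    - {"offset": [0,0,-0.04],"spin": 0}
    - {"offset": [0,0,-0.08],"spin": 0}
    - {"offset": [0,0,-0.13],"spin": 0}
    - {"offset": [0,0,-0.19],"spin": 0}
    - {"offset": [0,0,-0.24],"spin": 0}
    - {"offset": [0,0,-0.27],"spin": 0}
    - {"offset": [0,0,-0.28],"spin": 0}
    - {"offset": [0,0,-0.28],"spin": 0}

```text
time_s: 28.3
ee_pos: [0.5163, 0.0621, 0.2498]
tcp_rot: [-3.141, 0.001, -1.761]
wrist_force: [0.4, -0.2, -0.0]
grip_width: 0.998
grasp_force: 0.0
```

```bash
python3 -c "
from h import *
lf(); print(r.finish_job())"
```

```text
t 28.3 tool in lamp mm [-129.51   -1.64] nose past mouth 106.5 z 0.2498 yaw -100.88 F axial/lat/z [-0.09 -0.38] -0.04 Mz [-0.01 -0.05  0.03] grip 0.998 0.0
the job is handed in; nothing more can be done
None
```

I slid the tray nose-first into the tunnel and pressed the plunger with about 6 N over the tray's drag; it lay flat and was still pressed when I regripped and checked, and I let go and handed the job in at 28 s with no verdict returned.

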